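# Set and start the capsule mixer

## Robot

A 6-joint arm with a two-finger parallel gripper is mounted at the origin on the work surface. World frame = base frame: x ahead of the robot, y to its left, z up, the work surface at z = 0. Lengths are in m, angles in degrees, forces in N, time in s.
With the tool pointing down it reaches from about 0.3 to 0.775 m from the base axis. Payload 14.6 kg.
Tool frame: the origin (TCP) lies on the centre line of the jaws, within the pads' length; the fingertips stand 19 mm ahead of it and the grasp point (between the pads) is the TCP; z points along the fingers, y is the line along which they close (so a half turn about z gives the same grasp; the last joint's range is limited). The gripper opens to 85 mm and grips with 20 to 120 N. Pads are 22 mm wide; open, the fingers measure 114 mm over their backs; the gripper's body (76 mm by 85 mm) begins 54 mm behind the grasp point. The pads swing forward as they close: fully open they stand 13 mm farther back than shut.
Start: joints at [69.122, 17.183, 87.147, -0, 75.671, -3.816], TCP at [0.161, 0.526, 0.25] pointing down, gripper open.
Joint ranges: [-173.82, 173.82], [-45.26, 126.66], [13.44, 144.39], [-59.66, 239.66], [0, 175.72], [-146.38, 146.38]. Speed limits (degrees/s): [127.2, 127.2, 147.25, 180, 180, 180].

## Interface

Orientations are given as [roll, pitch, yaw] about the fixed x, y, z axes, in that order (R = Rz(yaw) Ry(pitch) Rx(roll)).
In Python, from bench import arm gives the robot as it stands.
- The arm moves only by the shell command python3 -m handwheel 'ROWS' [OPENING]. ROWS is JSON, a list of rows, each a list of 2 entries, a list of its own where there are three numbers: the shift along the tool's x, y, z as a fraction of full scale, then the turn, a rotation vector about the tool's x, y, z as a fraction of full scale. A call has 1 to 10 rows; each row shifts and turns the commanded pose from where the row before left it, along the tool's axes as they then stand; what a row does not reach is not made up. Full scale, the value 1, is 0.2 m for a shift and pi/4 rad for a turn. A row lasts 1/10 s, in which the tool goes at most 50 mm and 8.59 degrees, less where a joint would pass 70% of its speed; a pose out of reach is approached as far as the arm can. A call with a number of a shift or a turn outside -1 to 1 is refused whole. A call with a gripper value outside its range is refused whole. OPENING is the finger opening in mm, from 0 to 85.4, set as the call begins (- or left out, the last holds). The fingers move at their own pace and stop on an object; the grip force is fixed at half the most. Time passes only in rows, so rows that do not move let the fingers close. It gives the time, the measured TCP pose, the force, the opening and the grip force at its end, in the units of the state.
- arm.get_state(): the state, without advancing time (a new reading comes with each control period).
- arm.read_camera(name): name is "scene" or "top" or "wrist"; returns the picture (400x640x3 uint8, red, green, blue); there is no depth.
- arm.get_calibration(name): a dict with "intrinsics" (3x3 intrinsics, pixels), "dist_coeffs" ([k1, k2, p1, p2, k3] as OpenCV has them; the pictures are not rectified), "R" (3x3) and "t" (3): a world point X has camera coordinates R X + t; the wrist camera has in their place "hand_eye" (4x4, takes a point from camera to tool coordinates, whose origin is the TCP and whose axes are the flange's). Camera axes: x right, y down, z forward; pixel columns grow to the right and rows downward; lengths in m; the calibration is good to about 2 mm. A picture is of the moment at which its call begins: read the wrist's pose just before it. get_calibration takes no time and is no camera call.
- arm.hand_in(): hands the job in; it is judged then, once.
The state is a dict: "t": time; "qpos": joint angles; "joint_velocities": joint speeds; "joint_torque": joint torques, N m; "tool_pos": TCP position; "ee_rot": TCP orientation; "wrist_force": force on the tool from outside, world axes, zero at the start; "ft_torque": the same for the moment, N m; "gripper_width": finger opening in m; "gripper_force": force on a finger pad.
Only numpy, scipy, OpenCV 4.12 (cv2) and the standard library are available. Lean on these libraries where they do the work, as an engineer would, in place of code of your own. Each camera call takes 0.05 s, during which the arm holds its last target. There are 200 camera calls.

## Task

On the white capsule mixer, push the steel finger post around with the closed fingertips to turn the black dial clockwise until its white index line meets the one long line of the scale, and take the fingers off it. Then press the round start key on the mixer's top, at the right-hand corner on the robot's side, right down and let it go. Only push and press: do not grip, squeeze or force the dial, do not press the key before the dial is set, and leave the loose bottles, can and spatula standing or lying about where they are.

Things in the scene. Friction and masses are not known exactly. Their poses are not given: they have to be found in the camera images.
- mixer: Fixed white dental capsule mixer, a box 220 mm (its x) by 300 mm (its y) by 100 mm high with a flat top. Origin on the table right under the dial's axis; the box spans x -110 to 110 and y -120 to 180 mm about it. its front (-x) faces the robot, +x points to its back, +y to its left, z up. On the top, left of the dial (x -65 to 65, y 104 to 172 mm), is a low clear hood 36 mm high.
- dial_center (a point): On the dial's axis, at the height of the dial's flat top face (112 mm above the table). The dial is a black disc 100 mm across and 8 mm high; it lies on a flat aluminium scale ring 140 mm across whose face is 104 mm above the table. A single upright round steel finger post, 12 mm across and 26 mm tall, with a smooth sleeve that spins freely about its own axis, stands on the dial 36 mm from the axis and is the thing to push sideways.
- post_top (a point): Centre of the top end of the finger post (138 mm above the table), 36 mm from the dial's axis. It lies on the same radius as the white index line.
- index_tip (a point): Outer end of the dial's white index line, taken 52 mm from the axis, just past the dial's rim; turns with the dial. The line (3 mm wide) runs from the axis through the post's foot to the rim.
- target_line (a point): Inner end of the only long scale line, 52 mm from the dial's axis, on the ring just outside the dial's rim. This black line is 17 mm long and 4.5 mm wide; the 23 others, every 15 degrees, are 6 mm long and thin. The ring is fixed, but is clamped at a different angle each time.
- dial (a joint): Dial angle in rad, growing as the dial turns clockwise seen from above, 0 to 3.3 between its stops. It starts between 0 and 0.5; the long line lies 0.6 to 2.6 rad clockwise of the index. It turns stiffly (about 0.12 N m of friction, 3 to 4 N at the post), stays where it is left and can be pushed back too.
- start_key_top (a point): Centre of the top face of the round grey spring start key, 30 mm across, in a housing on the mixer's top, at the front right corner (x -78, y -82 mm from the mixer's origin). It is pressed straight down.
- start_key (a joint): Travel of the start key in m: 0 released, 0.006 fully down, which takes about 5 N. It springs back.
- vial: Loose amber vial, 22 mm across and 42 mm high, standing on the mixer's top at the front left; origin at the centre of its underside. Leave it.
- pot: Loose small white bottle with a cap, 26 mm across and 42 mm high, standing on the mixer's top at the back right; origin at the centre of its underside. Leave it.
- dropper_a: Loose white dropper bottle, 40 mm across and 100 mm high, on the table to the right; origin under its centre. Leave it.
- dropper_b: Loose white bottle, 48 mm across and 120 mm high, on the table to the right; origin under its centre. Leave it.
- can: Loose steel can, 54 mm across and 75 mm high, on the table to the left; origin under its centre. Leave it.
- amber: Loose amber bottle, 36 mm across and 65 mm high, on the table to the left; origin under its centre. Leave it.
- spatula: Loose steel spatula 150 mm long, lying on the table to the left. Leave it.

How it is judged:
By the outcome, as a careful person would: the job done as asked, in the order asked, and still so for the second after the job is handed in, with the robot touching nothing.
It also fails if it takes over 54 s, if anything falls off the work surface, if the arm or the gripper's body presses on something with over 40 N, if the wrist force passes 120 N, or if a joint passes its speed limit or range.

## Working session

There is one attempt and no reset: what is moved stays moved. The work goes in short steps, Python scripts to look and compute and a shell command to move; the robot and the scene stay as the last step left them, time stands still between calls to the robot, and variables do not carry over. Pictures are saved under pics/ and viewed, at most 10 in all, crops included, and the job is handed in when it is done.

```bash
mkdir -p pics; ls; python3 - <<'E'
from bench import arm
import cv2
s=arm.get_state(); print(s)
for n in("top","scene"):
    im=arm.read_camera(n); cv2.imwrite(f"pics/{n}0.png",im[:,:,::-1])
    print(arm.get_calibration(n))
print(arm.get_calibration("wrist"))
E
```

```text
pics
{'t': 0.0, 'qpos': array([ 6.91209208e+01,  1.72171042e+01,  8.71814864e+01, -1.74739900e-03,
        7.56690530e+01, -3.81482538e+00]), 'joint_velocities': array([-0.0299106 , -0.01057574, -0.02812105,  0.03763313, -0.12765225,
       -0.0142477 ]), 'joint_torque': array([-2.96775645e-03, -5.43498194e+01, -3.61799920e+01, -2.24974415e-04,
        3.91910289e-03, -2.20058570e-05]), 'tool_pos': array([0.16131714, 0.52558691, 0.24969841]), 'ee_rot': array([-1.79932394e+02, -2.81170596e-03,  1.62936178e+02]), 'wrist_force': array([-0.70416124,  1.35394165,  0.67600016]), 'ft_torque': array([-0.02204507, -0.02029689, -0.04619098]), 'gripper_force': 0.0, 'gripper_width': 0.08538453068169984}
{'intrinsics': array([[516.40116616,   0.        , 313.86306591],
       [  0.        , 516.40116616, 204.19586622],
       [  0.        ,   0.        ,   1.        ]]), 'dist_coeffs': array([-0.03044956,  0.        ,  0.        ,  0.        ,  0.        ]), 'R': array([[ 0.02297658, -0.99971635,  0.00626884],
       [-0.9975608 , -0.02333956, -0.06578534],
       [ 0.065913  , -0.00474202, -0.99
[... 431 characters left out ...]
4617, -0.48271964, -0.74415873]]), 't': array([ 0.3589404 , -0.20897306,  1.53066274])}
{'intrinsics': array([[328.16876129,   0.        , 316.47890984],
       [  0.        , 328.16876129, 192.45357038],
       [  0.        ,   0.        ,   1.        ]]), 'dist_coeffs': array([-0.04051284,  0.        ,  0.        ,  0.        ,  0.        ]), 'hand_eye': array([[ 6.01662518e-04, -9.62775700e-01, -2.70300923e-01,
         6.84473346e-02],
       [ 9.99999432e-01,  3.41473278e-04,  1.00961550e-03,
        -4.45555328e-04],
       [-8.79732729e-04, -2.70301377e-01,  9.62775359e-01,
        -1.23959299e-01],
       [ 0.00000000e+00,  0.00000000e+00,  0.00000000e+00,
         1.00000000e+00]])}
```

View pics/top0.png

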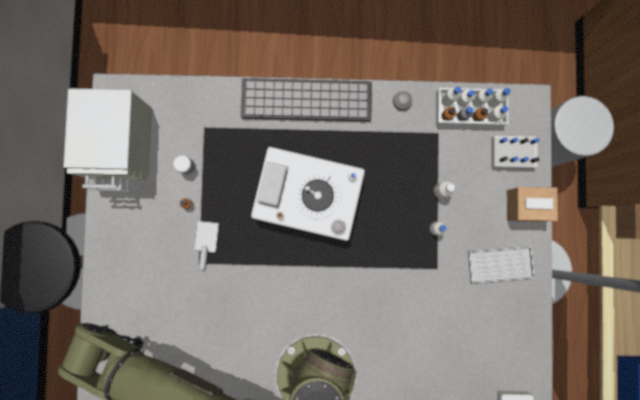

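```bash
python3 - <<'E'
import cv2
im=cv2.imread("pics/top0.png")[140:250,240:375]
cv2.imwrite("pics/c0.png",cv2.resize(im,None,fx=5.9,fy=5.4,interpolation=cv2.INTER_CUBIC) if 0 else cv2.resize(im,None,fx=5,fy=5,interpolation=cv2.INTER_CUBIC))
E
```

```text
(no output)
```

View pics/c0.png

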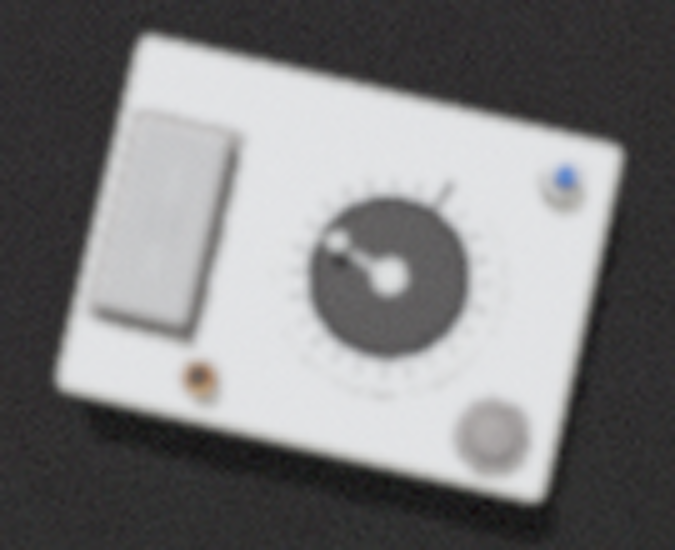

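The crop shows the dial centre at about (388,276), the post top at (337,241), the long line from (437,207) to (453,183), and the key at (492,436). The index points up and left, and the long line lies roughly 90° clockwise of it.

```bash
cat > h.py <<'E'
import numpy as np, cv2
from scipy.spatial.transform import Rotation as Ro
from bench import arm
def cam(name,s=None):
    c=arm.get_calibration(name)
    if name!="wrist": R,t=c["R"],c["t"]
    else:
        T=np.eye(4); T[:3,:3]=Ro.from_euler("xyz",s["ee_rot"],degrees=True).as_matrix(); T[:3,3]=s["tool_pos"]
        M=np.linalg.inv(T@c["hand_eye"]); R,t=M[:3,:3],M[:3,3]
    return c["intrinsics"],c["dist_coeffs"],R,t
def back(px,z,C):
    K,d,R,t=C; u=cv2.undistortPoints(np.array([[px]],float),K,d)[0,0]
    r=R.T@np.array([*u,1]); o=-R.T@t; return o+r*(z-o[2])/r[2]
def proj(X,C):
    K,d,R,t=C; return cv2.projectPoints(np.array(X,float).reshape(-1,3),cv2.Rodrigues(R)[0],t,K,d)[0][:,0]
def totool(dX,s):  # world shift -> tool-axis fraction of full scale
    return Ro.from_euler("xyz",s["ee_rot"],degrees=True).inv().apply(dX)/0.2
E
python3 - <<'E'
from h import *
C=cam("top"); f=lambda x,y:((x+.5)/5-.5+240,(y+.5)/5-.5+140)
for n,p,z in(("c",(388,276),.112),("post",(337,241),.138),("l0",(437,207),.104),("l1",(453,183),.104),("key",(492,436),.115),("FL",(58,388),.1),("FR",(545,502),.1),("BL",(143,34),.1),("BR",(625,148),.1),("vial",(200,375),.142),("pot",(566,177),.142)):
    print(n,back(f(*p),z,C)[:2].round(4))
E
```

```text
c [0.5599 0.0084]
post [0.5776 0.0391]
l0 [ 0.6029 -0.0202]
l1 [ 0.6176 -0.0295]
key [ 0.4659 -0.0554]
FL [0.4889 0.2045]
FR [ 0.4275 -0.0887]
BL [0.7044 0.1598]
BR [ 0.6419 -0.1331]
vial [0.4969 0.1171]
pot [ 0.6182 -0.0945]
```

```bash
python3 -m handwheel '[[[-0.196,-0.129,0],[0,0,0]],[[-0.196,-0.129,0],[0,0,0]],[[-0.196,-0.129,0],[0,0,0]],[[-0.196,-0.129,0],[0,0,0]],[[-0.196,-0.129,0],[0,0,0]],[[-0.196,-0.129,0],[0,0,0]],[[-0.196,-0.129,0],[0,0,0]],[[-0.196,-0.129,0],[0,0,0]],[[-0.196,-0.129,0],[0,0,0]],[[-0.196,-0.129,0],[0,0,0]]]' 0
```

```text
t: 1.1
tool_pos: [0.4613, 0.1623, 0.2502]
ee_rot: [-180.0, -0.0, 162.9]
wrist_force: [0.1, 1.0, 0.4]
gripper_width: 0.0
gripper_force: 0.0
```

```bash
python3 -m handwheel '[[[-0.193,-0.127,0],[0,0,0]],[[-0.193,-0.127,0],[0,0,0]],[[-0.193,-0.127,0],[0,0,0]],[[0,0,0],[0,0,0.145]],[[0,0,0],[0,0,0.145]],[[0,0,0],[0,0,0]],[[0,0,0],[0,0,0]]]' && python3 - <<'E'
from h import *
s=arm.get_state(); im=arm.read_camera("wrist")[:,:,::-1]; cv2.imwrite("pics/w1.png",im)
import pickle; pickle.dump(s,open("s1.pkl","wb"))
C=cam("wrist",s); print(s["tool_pos"],s["ee_rot"],proj([[.56,.0084,.112],[.5776,.0391,.138],[.6029,-.0202,.104]],C))
E
```

```text
t: 1.8
tool_pos: [0.5487, 0.0574, 0.2501]
ee_rot: [-180.0, -0.0, 150.1]
wrist_force: [-0.7, 0.2, 0.3]
gripper_width: 0.0002
gripper_force: 0.0
[0.54865619 0.05742843 0.25011806] [-1.79990668e+02 -1.79957015e-02  1.50089866e+02] [[273.5429787  225.29472113]
 [314.84198625 237.50286709]
 [272.97516972 274.26300188]]
```

View pics/w1.png

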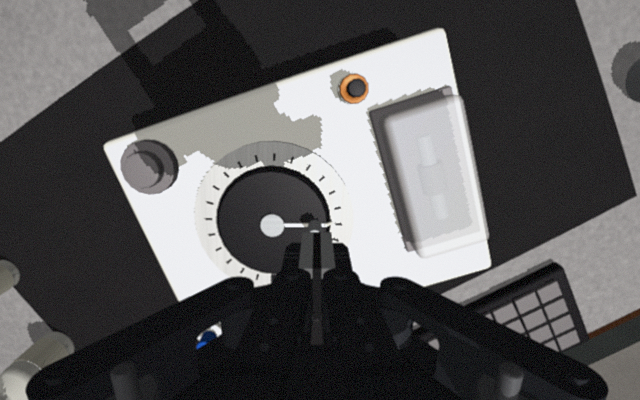

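```bash
python3 - <<'E'
import cv2
im=cv2.imread("pics/w1.png")[135:290,185:365]
cv2.imwrite("pics/c1.png",cv2.resize(im,None,fx=3.8,fy=3.8,interpolation=cv2.INTER_CUBIC))
E
```

```text
(no output)
```

View pics/c1.png

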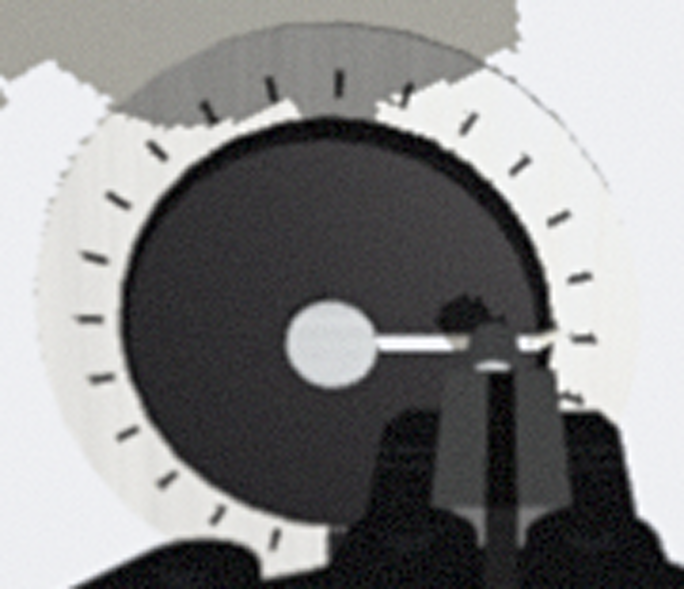

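```bash
python3 - <<'E'
from h import *
import pickle
from scipy.optimize import least_squares
s=pickle.load(open("s1.pkl","rb"));C=cam("wrist",s)
g=lambda p:((p[0]+.5)/3.8-.5+185,(p[1]+.5)/3.8-.5+135)
T=[(338,83),(406,95),(469,124),(520,166),(559,218),(580,278),(584,339),(270,88),(208,112),(157,150),(118,201),(95,258),(89,319),(101,378),(126,433),(167,481),(218,515),(275,540)]
P=np.array([back(g(p),.104,C)[:2] for p in T])
r=least_squares(lambda q:np.hypot(*(P-q[:2]).T)-q[2],[.56,.008,.06]).x
a=np.degrees(np.arctan2(*(P-r[:2]).T[::-1])); ph=np.degrees(np.angle(np.exp(1j*np.radians(a*24)).mean()))/24
print(r,np.sort(a).round(1),"phase",ph, "target",[ph-15*k for k in(1,2,3)])
for p in((330,344),(380,343),(450,343),(522,342),(540,341)):
    X=back(g(p),.112,C)[:2]; print(X,np.degrees(np.arctan2(*(X-r[:2])[::-1])))
E
```

```text
[0.55877525 0.00765962 0.05726692] [-167.6 -152.3 -137.3 -122.3 -107.4  -92.6  -77.2  -62.4  -47.2   57.7
   72.6   87.7  102.6  117.4  132.7  147.8  162.8  177.7] phase -2.3479686736411067 target [np.float64(-17.347968673641105), np.float64(-32.347968673641105), np.float64(-47.347968673641105)]
[0.55901358 0.00693061] -71.8962749422555
[0.56440478 0.01681446] 58.41165887487472
[0.5722353  0.03045577] 59.44015198673519
[0.58008376 0.04459457] 60.01849716264262
[0.58188972 0.04821613] 60.31978164577957
```

```bash
python3 -m handwheel '[[[0,0,0.185],[0,0,0]],[[0,0,0.185],[0,0,0]],[[0,0,0.185],[0,0,0]],[[0,0,0],[0,0,0]],[[-0.035,-0.005,0],[0,0,0]],[[-0.035,0,0],[0,0,0]],[[0,0,0],[0,0,0]],[[0,0,0],[0,0,0]]]'
```

```text
t: 2.65
tool_pos: [0.5609, 0.0492, 0.1404]
ee_rot: [179.9, 0.1, 149.9]
wrist_force: [0.2, 0.4, 0.0]
gripper_width: -0.0001
gripper_force: 0.0
```

```bash
python3 -m handwheel '[[[-0.0266,0.0107,0],[0,0,0.1778]],[[-0.0266,0.0107,0],[0,0,0.1778]],[[-0.0266,0.0107,0],[0,0,0.1778]],[[-0.0266,0.0107,0],[0,0,0.1778]],[[0,0,0],[0,0,0]]]'; python3 -m handwheel '[[[-0.0266,0.0107,0],[0,0,0.1778]],[[-0.0266,0.0107,0],[0,0,0.1778]],[[-0.0266,0.0107,0],[0,0,0.1778]],[[-0.0266,0.0107,0],[0,0,0.1778]],[[-0.0266,0.0107,0],[0,0,0.1778]],[[0,0,0],[0,0,0]],[[0,0,0],[0,0,0]]]'; python3 - <<'E'
from h import *
import pickle
s=arm.get_state(); im=arm.read_camera("wrist")[:,:,::-1]; cv2.imwrite("pics/w2.png",im)
pickle.dump(s,open("s2.pkl","wb"))
im2=arm.read_camera("top")[:,:,::-1]
b=cv2.resize(im2[150:240,270:365],(380,360),interpolation=cv2.INTER_CUBIC)
cv2.imwrite("pics/v2.png",np.hstack([cv2.resize(im,(640,400))[20:380,110:530],b]))
c=np.array([.5588,.0077]); d=s["tool_pos"][:2]-c; y=np.radians(s["ee_rot"][2]); print("L",d@[np.cos(y),np.sin(y)],"R",d@[np.sin(y),-np.cos(y)])
E
```

```text
t: 3.15
tool_pos: [0.582, 0.0418, 0.14]
ee_rot: [179.9, 0.0, 117.7]
wrist_force: [0.1, 1.2, 0.8]
gripper_width: -0.0002
gripper_force: 0.6
t: 3.85
tool_pos: [0.5972, 0.0183, 0.1396]
ee_rot: [180.0, 0.0, 78.2]
wrist_force: [0.6, 1.3, -0.0]
gripper_width: -0.0001
gripper_force: 0.4
L 0.018214238099286337 R 0.035459993566585184
```

View pics/v2.png

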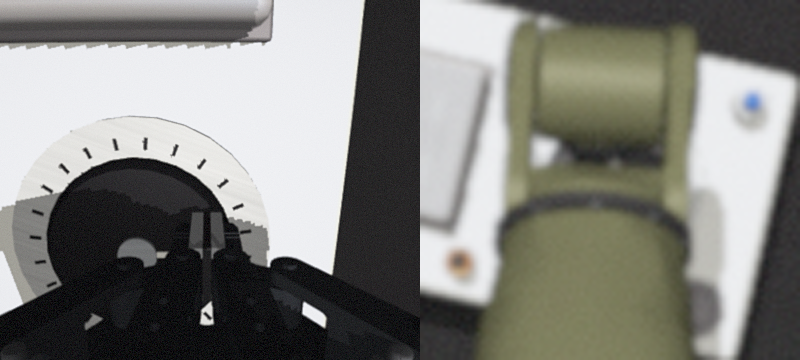

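```bash
python3 -m handwheel '[[[-0.019,0.012,0],[0,0,0.1333]],[[-0.019,0.012,0],[0,0,0.1333]],[[0,0,0],[0,0,0]],[[0,0,0],[0,0,0]]]'; python3 - <<'E'
from h import *
s=arm.get_state()
c=np.array([.5588,.0077]); d=s["tool_pos"][:2]-c; y=np.radians(s["ee_rot"][2]); print(s["ee_rot"][2],"L",d@[np.cos(y),np.sin(y)],"R",d@[np.sin(y),-np.cos(y)])
E
python3 -m handwheel '[[[0.08,0,0],[0,0,0]],[[0,0,-0.2],[0,0,0]],[[0,0,-0.2],[0,0,0]],[[0,0,-0.17],[0,0,0]],[[-0.18,0,0],[0,0,0]],[[-0.18,0,0],[0,0,0]],[[0,0,0],[0,0,0]],[[0,0,0],[0,0,0]],[[0,0,0],[0,0,0]]]'; python3 - <<'E'
from h import *
import pickle
s=arm.get_state(); im=arm.read_camera("wrist")[:,:,::-1]; cv2.imwrite("pics/w3.png",im)
pickle.dump(s,open("s3.pkl","wb"))
C=cam("wrist",s); p=proj([.5588,.0077,.104],C)[0]; print(p)
x0,y0=int(p[0])-90,int(p[1])-75; print(x0,y0)
cv2.imwrite("pics/c3.png",cv2.resize(im[y0:y0+150,x0:x0+200],None,fx=4,fy=4,interpolation=cv2.INTER_CUBIC))
E
```

```text
t: 4.35
tool_pos: [0.5999, 0.0098, 0.1394]
ee_rot: [180.0, 0.0, 66.1]
wrist_force: [0.2, 1.7, 1.7]
gripper_width: -0.0001
gripper_force: 0.9
66.14078461543735 L 0.018511252244303916 R 0.03675127837432697
t: 5.25
tool_pos: [0.5774, -0.0404, 0.2532]
ee_rot: [-180.0, 0.0, 66.0]
wrist_force: [-0.2, 0.0, -1.3]
gripper_width: 0.0002
gripper_force: 0.0
[272.2615528  140.44128404]
182 65
```

View pics/c3.png

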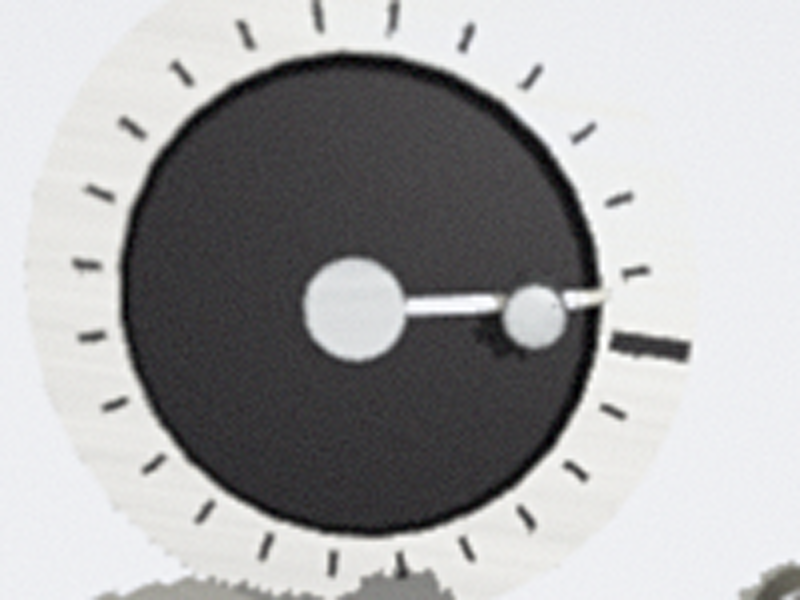

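The long line runs from (611,344) to (690,351), and the index tip is at (603,297) with the hub at (355,308). The index is still about 10° short of the line.

```bash
python3 - <<'E'
from h import *
import pickle
from scipy.optimize import least_squares
s=pickle.load(open("s3.pkl","rb"));C=cam("wrist",s)
g=lambda p:((p[0]+.5)/4-.5+182,(p[1]+.5)/4-.5+65)
T=[(319,15),(393,17),(467,37),(533,76),(584,132),(620,199),(636,271),(614,412),(577,470),(527,517),(467,548),(402,566),(333,563),(266,547),(205,512),(153,464),(115,405),(92,336),(87,265),(99,192),(132,127),(181,74),(247,34)]
P=np.array([back(g(p),.104,C)[:2] for p in T])
r=least_squares(lambda q:np.hypot(*(P-q[:2]).T)-q[2],[.56,.008,.06]).x
A=lambda v:np.degrees(np.arctan2(v[1],v[0]))
a=np.array([A(p-r[:2]) for p in P]); ph=np.degrees(np.angle(np.exp(1j*np.radians(a*24)).mean()))/24
L=[back(g(p),.104,C)[:2] for p in((611,344),(650,347),(690,351))]
print(r,ph-30,[A(l-r[:2]) for l in L])
I=[back(g(p),.112,C)[:2] for p in((355,308),(407,306),(495,302),(568,299),(603,297))]
print([A(l-r[:2]) for l in I],A(I[-1]-I[0]),A(I[-1]-I[1]),I[0], s["tool_pos"],s["ee_rot"][2])
X=back(g((534,317)),.138,C)[:2]; print("post",X,A(X-r[:2]),np.hypot(*(X-r[:2])))
E
```

```text
[0.55851124 0.00766234 0.05724307] -32.30525332549385 [np.float64(-33.12813297174328), np.float64(-32.48470371496685), np.float64(-32.13843757130753)]
[np.float64(126.14375323389832), np.float64(-21.09675200953684), np.float64(-21.315729999216938), np.float64(-21.428930810169383), np.float64(-21.325871337040258)] -21.48946670221551 -21.385544734954824 [0.55835481 0.00787652] [ 0.57744206 -0.04041284  0.25316857] 65.97966571094463
post [ 0.59198132 -0.0055004 ] -21.468172547128745 0.035965315503545175
```

```bash
cat > q.py <<'E'
from h import *
s=arm.get_state()
c=np.array([.5585,.0077]); d=s["tool_pos"][:2]-c; y=np.radians(57.6); print(s["ee_rot"][2],"L",d@[np.cos(y),np.sin(y)],"R",d@[np.sin(y),-np.cos(y)],s["tool_pos"][2],s["wrist_force"])
E
python3 -m handwheel '[[[0,0,0],[0,0,0.1867]],[[0.156,-0.0145,0],[0,0,0]],[[0.156,-0.0145,0],[0,0,0]],[[0,0,0.19],[0,0,0]],[[0,0,0.19],[0,0,0]],[[0,0,0.19],[0,0,0]],[[0,0,0],[0,0,0]],[[0,0,0],[0,0,0]]]'; python3 q.py
```

```text
t: 6.1
tool_pos: [0.6061, 0.0149, 0.1401]
ee_rot: [-180.0, 0.0, 57.5]
wrist_force: [-0.3, 0.0, 0.6]
gripper_width: -0.0002
gripper_force: 0.0
57.537967008799434 L 0.03157987617988958 R 0.036337446397432645 0.14010627184441848 [-0.25490451  0.03435598  0.62893967]
```

Advance to L ≈ 0.0178 first, and then fine-tune.

```bash
python3 -m handwheel '[[[-0.03,0,0],[0,0,0]],[[-0.02,0,0],[0,0,0]],[[-0.01,0,0],[0,0,0]],[[-0.009,0,0],[0,0,0]],[[0,0,0],[0,0,0]],[[0,0,0],[0,0,0]]]'; python3 q.py
```

```text
t: 6.7
tool_pos: [0.5983, 0.0026, 0.1394]
ee_rot: [180.0, 0.0, 57.5]
wrist_force: [2.0, 2.8, 2.2]
gripper_width: -0.0001
gripper_force: 1.3
57.47601874485447 L 0.016974654668607193 R 0.03632024508006875 0.1394186757971729 [2.02483812 2.75601998 2.20543239]
```

```bash
python3 -m handwheel '[[[0.08,0,0],[0,0,0]],[[0,0,-0.2],[0,0,0]],[[0,0,-0.2],[0,0,0]],[[0,0,-0.17],[0,0,0]],[[-0.18,0,0],[0,0,0]],[[-0.18,0,0],[0,0,0]],[[0,0,0],[0,0,0]],[[0,0,0],[0,0,0]],[[0,0,0],[0,0,0]]]'; python3 - <<'E'
from h import *
import pickle
s=arm.get_state(); im=arm.read_camera("wrist")[:,:,::-1]; cv2.imwrite("pics/w4.png",im)
pickle.dump(s,open("s4.pkl","wb"))
C=cam("wrist",s); p=proj([.5585,.0077,.104],C)[0]; x0,y0=int(p[0])-90,int(p[1])-75; print(x0,y0)
cv2.imwrite("pics/c4.png",cv2.resize(im[y0:y0+150,x0:x0+200],None,fx=4,fy=4,interpolation=cv2.INTER_CUBIC))
E
```

```text
t: 7.6
tool_pos: [0.5687, -0.0437, 0.253]
ee_rot: [-180.0, 0.0, 57.5]
wrist_force: [0.7, 0.3, 0.4]
gripper_width: -0.0
gripper_force: 0.0
182 63
```

View pics/c4.png

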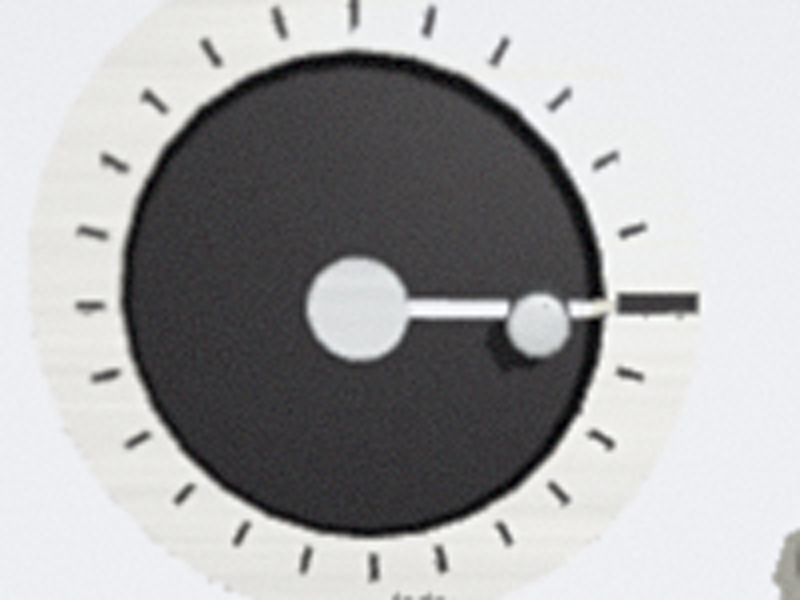

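```bash
python3 - <<'E'
from h import *
import pickle
from scipy.optimize import least_squares
s=pickle.load(open("s4.pkl","rb"));C=cam("wrist",s)
g=lambda p:((p[0]+.5)/4-.5+182,(p[1]+.5)/4-.5+63)
T=[(354,13),(430,21),(500,51),(560,99),(606,159),(632,230),(630,374),(601,439),(560,494),(505,534),(441,559),(374,567),(306,560),(242,533),(185,494),(138,439),(105,375),(90,306),(93,233),(115,161),(154,101),(211,52),(280,22)]
P=np.array([back(g(p),.104,C)[:2] for p in T])
r=least_squares(lambda q:np.hypot(*(P-q[:2]).T)-q[2],[.56,.008,.06]).x
A=lambda v:np.degrees(np.arctan2(v[1],v[0]))
a=np.array([A(p-r[:2]) for p in P]); ph=np.degrees(np.angle(np.exp(1j*np.radians(a*24)).mean()))/24
print(r,ph-30,[A(back(g(p),.104,C)[:2]-r[:2]) for p in((618,302),(657,302),(697,302))])
I=[back(g(p),.112,C)[:2] for p in((358,308),(411,309),(500,310),(572,309),(605,308))]
print([A(l-r[:2]) for l in I],A(I[-1]-I[0]),A(I[-1]-I[1]))
X=back(g((538,325)),.138,C)[:2]; print("post",X,A(X-r[:2]),np.hypot(*(X-r[:2])))
E
```

```text
[0.55850003 0.00770174 0.0571896 ] -32.34564902118362 [np.float64(-32.08735207177959), np.float64(-32.127219521254055), np.float64(-32.15563175333521)]
[np.float64(140.5870023675958), np.float64(-33.473009900422795), np.float64(-33.257623137842934), np.float64(-32.71498532829156), np.float64(-32.44285438944401)] -32.47672921504012 -32.16747769585007
post [ 0.58879619 -0.01169667] -32.63113735106625 0.035974375634738126
```

```bash
python3 -m handwheel '[[[-0.109,-0.1345,0],[0,0,0]],[[-0.109,-0.1345,0],[0,0,0]],[[-0.109,-0.1345,0],[0,0,0]],[[0,0,0],[0,0,0]],[[0,0,0],[0,0,0]],[[0,0,0],[0,0,0]]]'; python3 - <<'E'
from h import *
import pickle
s=arm.get_state(); im=arm.read_camera("wrist")[:,:,::-1]; cv2.imwrite("pics/w5.png",im)
pickle.dump(s,open("s5.pkl","wb"))
C=cam("wrist",s); p=proj([[.4655,-.0555,z] for z in(.1,.115)],C); print(p,s["tool_pos"]); x0,y0=int(p[0][0])-60,int(p[0][1])-60; print(x0,y0)
cv2.imwrite("pics/c5.png",cv2.resize(im[y0:y0+120,x0:x0+130],None,fx=5,fy=5,interpolation=cv2.INTER_CUBIC))
E
```

```text
t: 8.25
tool_pos: [0.4659, -0.056, 0.2533]
ee_rot: [180.0, -0.0, 57.5]
wrist_force: [-0.1, 0.4, 0.4]
gripper_width: -0.0
gripper_force: 0.0
[[315.63585298 181.63810036]
 [315.59024034 185.95699113]] [ 0.46585829 -0.05601089  0.25332985]
255 121
```

View pics/c5.png

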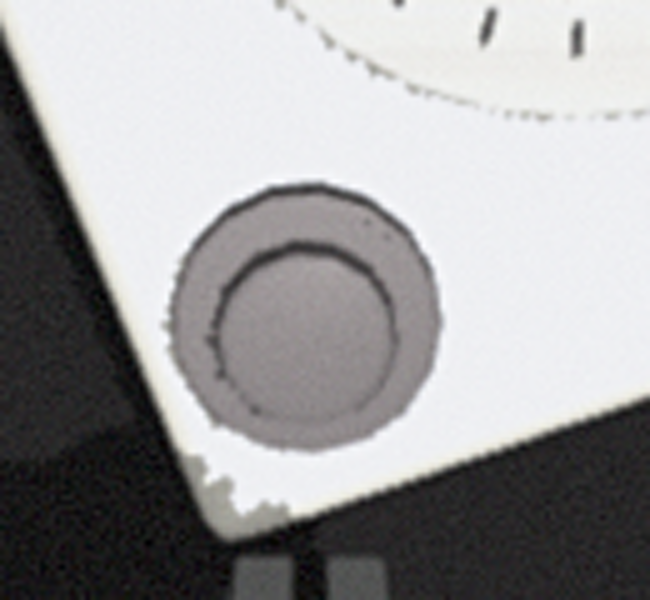

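```bash
python3 -m handwheel '[[[0,0,0.2],[0,0,0]],[[0,0,0.2],[0,0,0]],[[0,0,0.1],[0,0,0]],[[0,0,0],[0,0,0]],[[0,0,0],[0,0,0]]]'; for i in 1 2; do :; done; python3 -m handwheel '[[[0,0,0.01],[0,0,0]],[[0,0,0.01],[0,0,0]],[[0,0,0.01],[0,0,0]],[[0,0,0],[0,0,0]]]'; python3 -m handwheel '[[[0,0,0.01],[0,0,0]],[[0,0,0.01],[0,0,0]],[[0,0,0],[0,0,0]]]'
```

```text
t: 8.8
tool_pos: [0.4657, -0.0563, 0.1538]
ee_rot: [180.0, -0.0, 57.5]
wrist_force: [0.4, -0.3, 0.7]
gripper_width: -0.0002
gripper_force: 0.0
t: 9.2
tool_pos: [0.465, -0.0564, 0.1474]
ee_rot: [180.0, -0.0, 57.5]
wrist_force: [0.3, 0.5, -0.3]
gripper_width: -0.0003
gripper_force: 0.0
t: 9.5
tool_pos: [0.4648, -0.0563, 0.143]
ee_rot: [-180.0, 0.0, 57.5]
wrist_force: [-0.7, -0.2, -0.6]
gripper_width: -0.0001
gripper_force: 0.0
```

```bash
python3 -m handwheel '[[[0.004,0,0.01],[0,0,0]],[[0,0,0.01],[0,0,0]],[[0,0,0],[0,0,0]]]'; python3 -m handwheel '[[[0,0,0.01],[0,0,0]],[[0,0,0],[0,0,0]]]';python3 -m handwheel '[[[0,0,0.01],[0,0,0]],[[0,0,0],[0,0,0]]]'
```

```text
t: 9.8
tool_pos: [0.4655, -0.0556, 0.1392]
ee_rot: [180.0, -0.0, 57.5]
wrist_force: [0.3, 0.5, 1.7]
gripper_width: -0.0
gripper_force: 1.2
t: 10.0
tool_pos: [0.4655, -0.0557, 0.1373]
ee_rot: [180.0, -0.0, 57.5]
wrist_force: [-0.1, 1.5, 4.3]
gripper_width: 0.0001
gripper_force: 1.7
t: 10.2
tool_pos: [0.4655, -0.0557, 0.1353]
ee_rot: [180.0, -0.0, 57.5]
wrist_force: [1.1, 0.9, 5.0]
gripper_width: 0.0001
gripper_force: 2.3
```

```bash
python3 -m handwheel '[[[0,0,0.005],[0,0,0]],[[0,0,0],[0,0,0]]]'; python3 -m handwheel '[[[0,0,0.005],[0,0,0]],[[0,0,0],[0,0,0]]]'
```

```text
t: 10.4
tool_pos: [0.4656, -0.0557, 0.1349]
ee_rot: [180.0, -0.0, 57.5]
wrist_force: [-2.4, 2.4, 12.3]
gripper_width: -0.0001
gripper_force: 5.9
t: 10.6
tool_pos: [0.4657, -0.0557, 0.1347]
ee_rot: [179.9, -0.0, 57.5]
wrist_force: [-7.2, 2.4, 22.4]
gripper_width: 0.0004
gripper_force: 11.6
```

The force is rising with no further travel, so the key is on its stop. I'll release it and back away for a final check.

```bash
python3 -m handwheel '[[[0,0,-0.1],[0,0,0]],[[0,0,-0.2],[0,0,0]],[[0,0,-0.2],[0,0,0]],[[0,0,-0.2],[0,0,0]],[[-0.1,-0.2,0],[0,0,0]],[[-0.1,-0.2,0],[0,0,0]],[[-0.1,-0.2,0],[0,0,0]],[[-0.1,-0.2,0],[0,0,0]],[[0,0,0],[0,0,0]],[[0,0,0],[0,0,0]]]'; python3 - <<'E'
from h import *
im=arm.read_camera("top")[:,:,::-1]
cv2.imwrite("pics/c6.png",cv2.resize(im[120:280,170:470],None,fx=2.6,fy=2.6,interpolation=cv2.INTER_CUBIC))
E
```

```text
t: 11.6
tool_pos: [0.2873, -0.0372, 0.2736]
ee_rot: [179.9, -0.0, 57.5]
wrist_force: [0.2, -0.1, 0.3]
gripper_width: -0.0002
gripper_force: 0.0
```

View pics/c6.png

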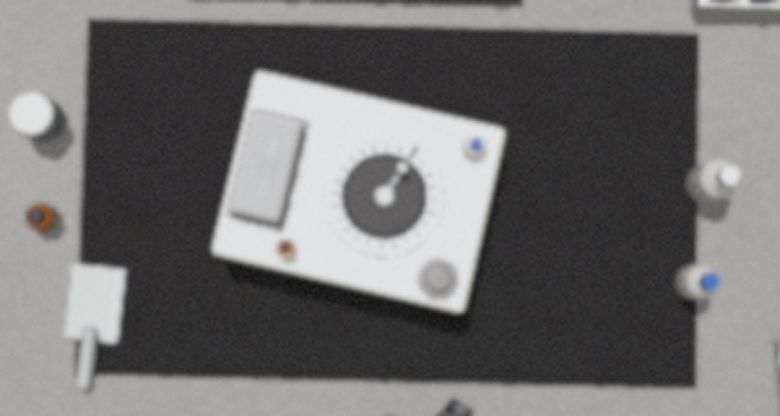

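The index at (402,168) lines up with the long line at (415,150), every loose item is in place, and the robot is clear of the mixer.

```bash
python3 -c "
from bench import arm
print(arm.hand_in())"
```

```text
the job is handed in; nothing more can be done
None
```

I turned the dial clockwise until its index was within about 0.5° of the long line, then pressed the start key fully down and released it; the loose items look unmoved in the last picture, and the job was handed in at about 12 s.

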